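# Nest the right brass blank and index the drilling table under the drill

### The job

One of the three turned brass blanks is to be drilled through its centre: the one whose round flange just fills the nest of the drilling stand's sliding table. Seat it in the nest, flange flush and let go of it, then take the table's black knob and push the table towards the drill until you feel the ball detent click into its notch, which puts the nest right under the bit. The detent alone does not hold against the drill, so finish with the table held still at the notch, still gripping the knob; leave the other blanks and the tools where they lie and do not knock the drill.

Things in the scene. Friction and masses are not known exactly. Their poses are not given: they have to be found in the camera images.
- stand: Small grey metal drilling stand fixed in the tray: a low bed 200 mm long, 76 mm wide (110 over its feet), with two steel guides on which the table slides. x axis: the way the table slides in under the drill, roughly away from the robot; z up. Origin on the tray, below the nest as it lies at joint value 0. The column (224 mm high) stands on the left (+y), 66 mm off the centre line.
- table_slide (a joint): The sliding table, a metal plate 56 mm wide, 163 mm long, its top 33 mm above the tray. 0 = drawn out towards the robot; grows in metres as it is pushed in along the stand's x; stop at 0.130. Starts between 0 and 0.012, drags with about 3 N and stays where it is left.
- detent (a point): The spring-loaded steel ball (9 mm) of the plunger in the bracket on the bed's left side, 26 mm above the tray. It rides on the table's left flank and drops into a 7 mm wide notch when the nest is under the bit, at a joint value of 0.090 to 0.110 (the head is clamped at another place for each job). Pushing the table out of it takes 10 to 14 N either way and moves it about 2 mm first; within about 3 mm the ball pulls the table in with a few N.
- nest (a point): Centre of the mouth of the nest on the sliding table: a round, flat-bottomed pocket 41.5 mm across and 8 mm deep with a 1.5 mm lead-in chamfer, in a steel plate with a screw at each corner. This point is level with the plate's top, 33 mm above the tray; it moves with the table.
- knob (a point): Middle of the table's upright black knob, 17 mm in diameter, 30 mm tall (36 to 66 mm above the tray, this point 54 mm), on a washer 22 mm across, on the table's centre line at its near end, 105 mm behind the nest. The table's top round it is 33 mm above the tray; the plunger body on the left stays below that.
- drill_tip (a point): Tip of the bit, on the drill's axis and on the table's centre line, 64 mm above the tray. The notch holds the nest's centre exactly below it.
- drill: The handpiece: vertical barrel 20 mm in diameter, from 96 mm to 222 mm above the tray, with a thin bit below it; the clamp round it is 33 mm across, 145 to 175 mm above the tray. Origin on the barrel's side towards the column.
- blank_40: Turned brass blank that fits the nest: round flange 40 mm in diameter and 8 mm thick, on it a boss 24 mm in diameter and 16 mm tall (24 mm tall in all), with a centre-punch mark. Stands on its flange in the tray, boss up; origin at the centre of its underside, z up through the boss. About 0.13 kg.
- blank_34: Like blank_40 with the same boss, but the flange is 34 mm: too small, it rattles in the nest. Origin at the centre of its underside.
- blank_46: Like blank_40 with the same boss, but the flange is 46 mm: too large for the nest. Origin at the centre of its underside.
- bench_block: Bystander: steel bench block, 75x75x22 mm, origin under its centre.
- solder_spool: Bystander: spool of wire, 52 mm across and 28 mm tall, origin under its centre.
- flux_brush: Bystander: scratch brush with wooden handle, 15x150x23 mm, origin under its centre.
- ring_mandrel: Bystander: tapered steel ring mandrel, 27x316x27 mm, origin under its centre, along the near side of the tray. The tray all this lies in has wooden walls about 65 mm high; a wooden bench pin juts out over its left part and a vice over its far right corner, roughly 0.25 to 0.4 m above it, so enter from the near side and from above.
- tweezers: Bystander: steel tweezers, 15x140x10 mm, origin under the centre.
- cutters_yellow: Bystander: cutters with yellow handles, 38x138x12 mm, origin under the centre.
- pliers_teal: Bystander: flat-nose pliers with teal handles, 36x149x12 mm, origin under the centre.
There are look-alikes about, which are no part of the job. What is shaped like the blank_40 but turquoise is not meant.

How it is judged (in metres and radians):
On the way:
1. the 40 mm blank sits flush in the nest, let go, while the table is still short of the notch (horizontal distance between blank_40 and nest below 0.0025 m and z of blank_40 in the frame of nest between -0.0105 and -0.006 m and angle between blank_40's own z axis and vertical below 0.06 rad and contact force between the fingers and blank_40 below 0.2 N and horizontal distance between nest and drill_tip above 0.02 m), for 0.2 s.
At the end, for the whole second after the job is handed in: The 40 mm blank is flush in the nest (2.5 mm off centre at most, underside 6 to 10.5 mm below the mouth, tilt under 0.06 rad), untouched by the fingers; nest within 2.5 mm of the drill's axis, table still; gripper holding the knob (over 3 N on the table, grasp point within 30 mm of the knob) (horizontal distance between blank_40 and nest below 0.0025 m and z of blank_40 in the frame of nest between -0.0105 and -0.006 m and angle between blank_40's own z axis and vertical below 0.06 rad and horizontal distance between nest and drill_tip below 0.0025 m and velocity of joint table_slide between -0.004 and 0.004 m/s and contact force between the fingers and table_slide above 3 N and distance between the grasp point and knob below 0.03 m and contact force between the fingers and blank_40 below 0.2 N); the arm keeps its last pose, push and grip.
It fails at once if another blank was moved by more than 30 mm (distance of any of blank_34, blank_46 from where it was at the start of the episode above 0.03 m).
It fails at once if a tool in the tray was moved by more than 40 mm (distance of any of bench_block, solder_spool, flux_brush, ring_mandrel, tweezers, cutters_yellow, pliers_teal from where it was at the start of the episode above 0.04 m).
It fails at once if the drill was knocked (over 5 N) or its head shifted by more than 3 mm (contact force between anything else and drill above 5 N or distance of drill_tip from where it was at the start of the episode above 0.003 m).
It also fails if it takes over 64 s, if anything falls off the work surface, if the arm or the gripper's body presses on something with over 40 N, if the wrist force passes 120 N, or if a joint passes its speed limit or range.

### The arm

A 7-joint arm with a two-finger parallel gripper is mounted at the origin on a cart in front of the work surface, level with it; the furniture and walls round the work are solid. World frame = base frame: x ahead of the robot, y to its left, z up, the work surface at z = 0. Lengths are in m, angles in degrees, forces in N, time in s.
With the tool pointing down it reaches from about 0.425 to 0.875 m from the base axis. Payload 8.4 kg.
Tool frame: the origin (TCP) lies at the very end of the fingers, on their centre line; the grasp point (between the pads) lies 19 mm behind it; z points along the fingers, y is the direction in which the jaws open and shut (so a half turn about z gives the same grasp; the last joint's range is limited). The gripper opens to 87 mm and grips with 3 to 60 N. Pads are 19 mm wide; open, the fingers measure 117 mm over their backs; the gripper's body (75 mm by 190 mm) begins 51 mm behind the grasp point.
Start: joints at [-71.631, 19.091, 2.286, 83.961, -0.768, 76.965, -3.352], TCP at [0.265, 0.594, 0.223] pointing down, gripper open.
Joint ranges: [-147.57, 147.57], [-21.85, 119.76], [-74.77, 79.35], [14.55, 137.4], [-85.83, 265.84], [4.83, 119.75], [-152.11, 152.11]. Speed limits (degrees/s): [127.2, 127.2, 159.86, 159.86, 180, 180, 180].

### API

Orientations are given as [roll, pitch, yaw] about the fixed x, y, z axes, in that order (R = Rz(yaw) Ry(pitch) Rx(roll)).
In Python, from cell import bot, vision gives the robot as it stands.
- The arm moves only by the tool jog_arm, never from a script. Its argument "targets" is a list that holds one entry, the list of rows, each a list of 5 numbers: the shift along the tool's x, y, z in cm, then the turn about the tool's z in degrees, then the gripper's target within -1 to 1 (shut at 1, half-way at 0, fully open at -1). In form: [[[dx, dy, dz, spin, gripper], ...]]. A call has 1 to 10 rows; each row shifts and turns the commanded pose from where the row before left it, along the tool's axes as they then stand; what a row does not reach is not made up. A row lasts 1/10 s, in which the tool goes at most 50 mm and 8.59 degrees, less where a joint would pass 70% of its speed; a pose out of reach is approached as far as the arm can. A call with a gripper value outside its range is refused whole. The fingers move at their own pace and stop on an object; the grip force is fixed at half the most. Time passes only in rows, so rows that do not move let the fingers close. It gives the time, the measured TCP pose, the force and the opening at its end, in the units of the state.
- bot.state(): the state, without advancing time (a new reading comes with each control period).
- vision.camera(name): name is "scene" or "top" or "wrist"; returns the picture (480x640x3 uint8, red, green, blue); there is no depth.
- vision.calibration(name): a dict with "vfov" (degrees; the focal length in pixels is half the picture's height over the tangent of half this angle, whatever the lens; pixels are square), "cx", "cy" (the principal point, pixels), "dist_coeffs" ([k1, k2, p1, p2, k3] as OpenCV has them; the pictures are not rectified), "camera_from_world" (4x4, takes a point from world to camera coordinates). Camera axes: x right, y down, z forward; pixel columns grow to the right and rows downward; lengths in m; the calibration is good to about 2 mm. A picture is of the moment at which its call begins: read the wrist's pose just before it. calibration takes no time and is no camera call; for the wrist camera it gives the pose at the moment of the call.
- bot.sign_off(): hands the job in, once; it reports no verdict.
The state is a dict: "time": time; "joint_pos": joint angles; "qd": joint speeds; "joint_efforts": joint torques, N m; "position": TCP position; "ee_rot": TCP orientation; "wrist_force": force on the tool from outside, world axes, zero at the start; "ft_torque": the same for the moment, N m; "width": finger opening in m.
Only numpy, scipy, OpenCV 4.12 (cv2) and the standard library are available. Lean on these libraries where they do the work, as an engineer would, in place of code of your own. Each camera call takes 0.05 s, during which the arm holds its last target.

## Working session

There is one attempt and no reset: what is moved stays moved. The work goes in short steps, Python scripts to look and compute and a tool call to move; the robot and the scene stay as the last step left them, time stands still between calls to the robot, and variables do not carry over. Pictures are saved under pics/ and viewed, and the job is handed in when it is done.

Besides the shell and the picture viewer there is one more tool, called after "Call:" as name(argument=value, ...) on one line, values as JSON. jog_arm: Moves the arm, as the interface text tells. Its arguments: {"type":"object","properties":{"targets":{"type":"array","items":{"type":"array","items":{"type":"array","items":{"type":"number"}}}}},"required":["targets"]}

```bash
mkdir -p pics; ls
python3 - <<'E'
from cell import bot, vision
import cv2
print(bot.state())
for n in ("scene","top","wrist"):
    c=vision.calibration(n); print(n,c)
    cv2.imwrite(f"pics/{n}0.png",cv2.cvtColor(vision.camera(n),cv2.COLOR_RGB2BGR))
E
```

```text
pics
{'time': 0.0, 'joint_pos': array([-71.63242242,  19.1313078 ,   2.28476822,  84.01064689,
        -0.76866102,  76.96526225,  -3.35132825]), 'qd': array([-0.0484886 ,  0.11603221,  0.04259707,  0.01011182, -0.00342102,
       -0.01569484, -0.08550866]), 'joint_efforts': array([ 6.60929600e-04, -6.56337047e+01,  1.33547869e+00, -4.03818977e+01,
       -5.97895053e-02,  4.42248525e-02,  1.49070429e-04]), 'position': array([0.26474416, 0.59313212, 0.22166791]), 'ee_rot': array([-1.79908188e+02,  5.42107183e-03,  1.55947818e+02]), 'wrist_force': array([ 0.43880076, -0.44643416, -0.36098671]), 'ft_torque': array([ 0.0669506 ,  0.02251127, -0.03667653]), 'width': 0.08707913111619478}
scene {'vfov': 44.15471720368341, 'cx': 321.07996410578, 'cy': 236.42184795957587, 'dist_coeffs': array([-0.18075357,  0.        ,  0.        ,  0.        ,  0.        ]), 'camera_from_world': array([[-0.56892365, -0.82209439, -0.02206109,  0.3761215 ],
       [-0.39429544,  0.29621384, -0.8699359 ,  0.27342468],
       [ 0.72170422, -0.48622852, -0.49267113,  0.70196128],
       [ 0.        ,  0.        
[... 195 characters left out ...]
mera_from_world': array([[ 0.02718323, -0.99916821,  0.03039672,  0.07675507],
       [-0.98071168, -0.03254439, -0.19273157,  0.50793497],
       [ 0.1935605 , -0.02457135, -0.9807806 ,  0.94328504],
       [ 0.        ,  0.        ,  0.        ,  1.        ]])}
wrist {'vfov': 70.80643616519046, 'cx': 316.32797007589915, 'cy': 239.01095985287762, 'dist_coeffs': array([-0.0364398,  0.       ,  0.       ,  0.       ,  0.       ]), 'camera_from_world': array([[ 0.40624091,  0.91376527, -0.00116606, -0.64879935],
       [ 0.88600893, -0.39358824,  0.24510501, -0.03070293],
       [ 0.2235095 , -0.10060482, -0.96949583,  0.38897824],
       [ 0.        ,  0.        ,  0.        ,  1.        ]])}
```

View pics/top0.png

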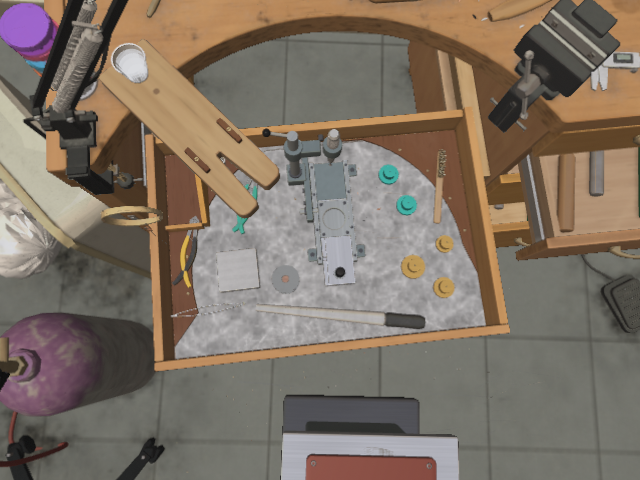

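View pics/scene0.png

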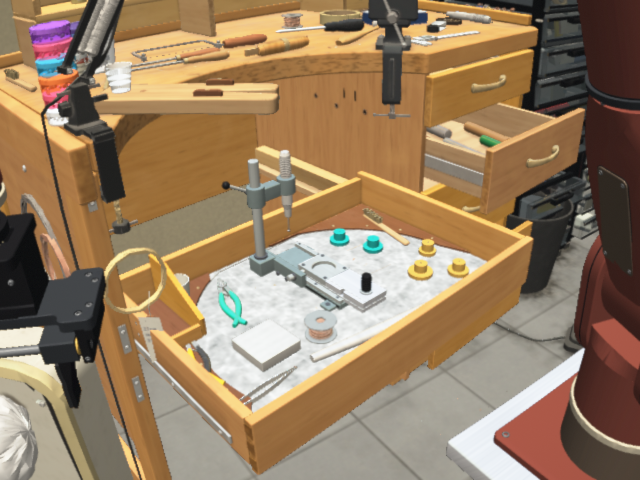

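View pics/wrist0.png

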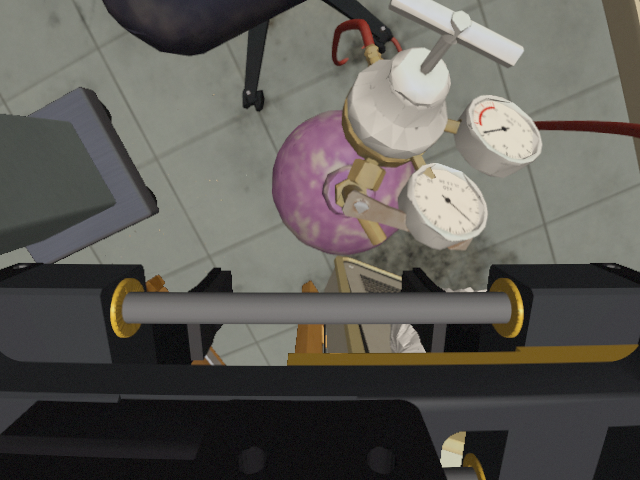

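Top view: brass candidates at (445,243), (413,267), (444,287); turquoise look-alikes at (389,174), (406,205). Nest is around (333,218), the knob at (340,272) and the drill at (333,135). Measuring them now.

```bash
cat > h.py <<'E'
import numpy as np, cv2
from cell import bot, vision
def K(c):
    f=240/np.tan(np.radians(c["vfov"]/2)); return np.array([[f,0,c["cx"]],[0,f,c["cy"]],[0,0,1]])
def cast(c,uv,z):
    uv=np.asarray(uv,float).reshape(-1,1,2)
    n=cv2.undistortPoints(uv,K(c),c["dist_coeffs"]).reshape(-1,2)
    T=c["camera_from_world"];R=T[:3,:3];o=-R.T@T[:3,3]
    d=np.c_[n,np.ones(len(n))]@R
    return o+d*((z-o[2])/d[:,2])[:,None]
def proj(c,P):
    T=c["camera_from_world"]
    return cv2.projectPoints(np.asarray(P,float).reshape(-1,1,3),cv2.Rodrigues(T[:3,:3])[0],T[:3,3],K(c),c["dist_coeffs"])[0].reshape(-1,2)
def bgr(im): return cv2.cvtColor(im,cv2.COLOR_RGB2BGR)
def crop(im,x0,y0,x1,y1,s,name): cv2.imwrite(name,cv2.resize(im[y0:y1,x0:x1],None,fx=s,fy=s,interpolation=cv2.INTER_CUBIC))
E
python3 - <<'E'
from h import *
im=cv2.imread("pics/top0.png"); c=vision.calibration("top")
crop(im,260,120,480,310,3.6,"pics/top0c.png")
hsv=cv2.cvtColor(im,cv2.COLOR_BGR2HSV)
m=cv2.inRange(hsv,(14,110,120),(30,255,255)); m[:, :380]=0; m[:,462:]=0; m[:225]=0; m[305:]=0
n,l,s,ce=cv2.connectedComponentsWithStats(m)
for i in range(1,n):
    if s[i,4]<60: continue
    cn=cv2.findContours((l==i).astype(np.uint8),0,1)[0][0]
    e=cv2.minEnclosingCircle(cn)
    w=cast(c,cn[:,0],0.004); (x,y),(a,b),_=cv2.fitEllipse((w[:,:2]*1000).astype(np.float32))
    print(s[i],e,"world",x,y,a,b)
print(cast(c,[[340,272]],.066), cast(c,[[333,216]],.033),cast(c,[[333,135]],.222))
s=vision.calibration("scene"); im=cv2.imread("pics/scene0.png"); crop(im,230,140,480,320,3.2,"pics/scene0c.png")
E
```

```text
[436 236  17  16 208] ((444.0, 243.5), 8.381627082824707) world 504.44073486328125 -139.31996154785156 30.218313217163086 31.790969848632812
[402 255  23  23 411] ((412.547607421875, 266.5), 11.550308227539062) world 457.7977294921875 -77.89804077148438 42.026546478271484 43.53450012207031
[434 278  20  20 311] ((443.28570556640625, 287.28570556640625), 10.227127075195312) world 419.3577880859375 -136.57391357421875 36.2957878112793 37.5964469909668
[[0.43444378 0.06507111 0.066     ]] [[0.54496341 0.07893719 0.033     ]] [[0.63191174 0.08934357 0.222     ]]
```

View pics/top0c.png

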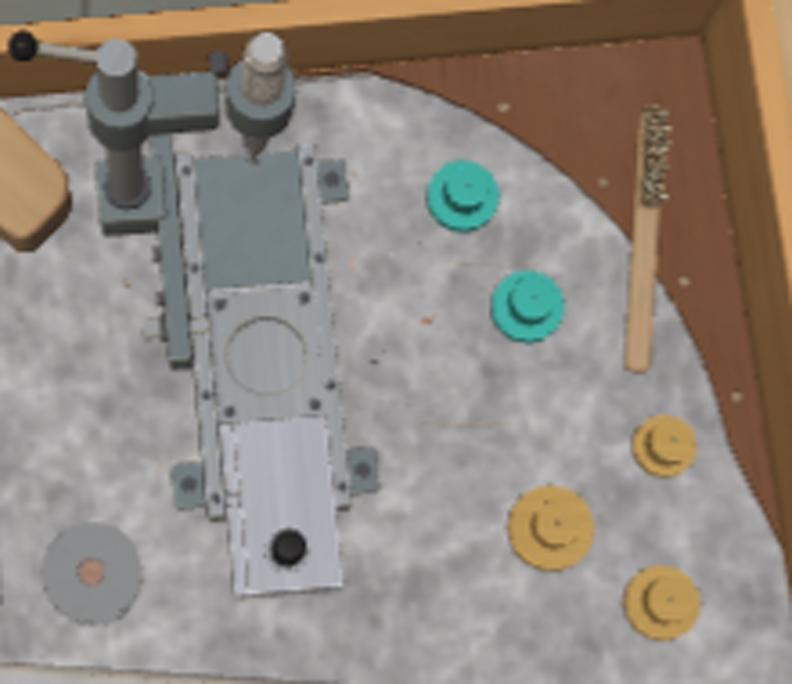

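View pics/scene0c.png

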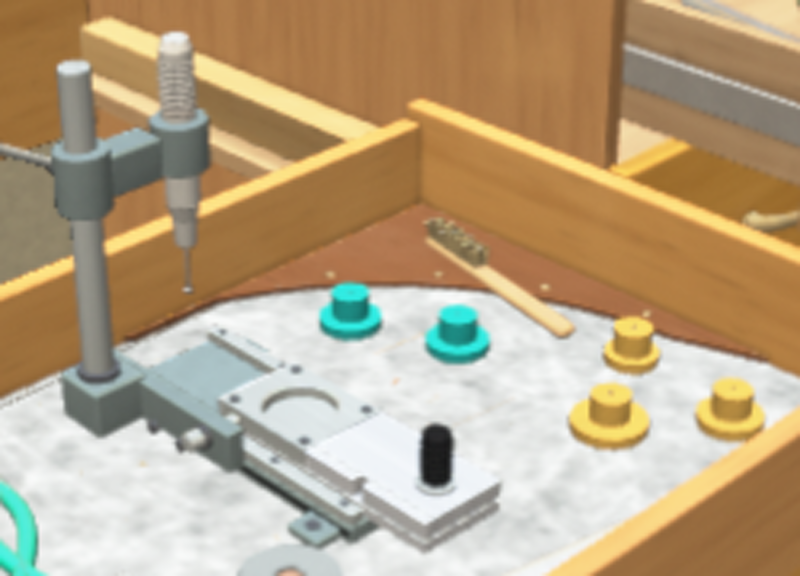

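Run:
```python
from h import *
from scipy.spatial.transform import Rotation as R
s=bot.state(); c=vision.calibration("wrist");T=c["camera_from_world"]
o=-T[:3,:3].T@T[:3,3]
Rt=R.from_euler("xyz",s["ee_rot"],degrees=True).as_matrix()
print("cam in tool",Rt.T@(o-s["position"]),"fwd in tool",Rt.T@T[2,:3],"camx",Rt.T@T[0,:3])
c=vision.calibration("top")
k=cast(c,[[340.3,271.4]],.066)[0];n=cast(c,[[333.6,218.9]],.033)[0]
print("knob",k,"nest",n,np.linalg.norm((n-k)[:2]),np.degrees(np.arctan2(*(n-k)[1::-1])))
im=cv2.imread("pics/top0.png");hsv=cv2.cvtColor(im,cv2.COLOR_BGR2HSV)
print("drill top",cast(c,[[333.8,132]],.222), "tray corners",cast(c,[[155,370],[505,328],[465,110]],.065),"pin tip",cast(c,[[277,175],[248,215]],.3))
# boss top of blank40 from crop (662-ish,597)
print("boss tops",cast(c,[[260+668/3.6,120+599/3.6]],.024), "flange circle",cast(c,[[260+662/3.6,120+602/3.6]],.008))
sc=vision.calibration("scene")
print("scene boss top",cast(sc,[[230+734/3.2,140+390/3.2]],.024),"flange",cast(sc,[[230+730.5/3.2,140+413/3.2]],.008))
print("scene knob top",cast(sc,[[230+437/3.2,140+431/3.2]],.066),"nest",cast(sc,[[230+303/3.2,140+410/3.2]],.033))
```

```text
cam in tool [ 0.06652815 -0.00065841 -0.16213381] fwd in tool [-2.45020171e-01  6.52204089e-04  9.69517762e-01] camx [ 1.48542863e-03  9.99998853e-01 -2.97305913e-04]
knob [0.43554405 0.0645554  0.066     ] nest [0.53936587 0.07766125 0.033     ] 0.10464575073077746 7.194622456020907
drill top [[0.63697005 0.08820192 0.222     ]] tray corners [[ 0.25628526  0.37850111  0.065     ]
 [ 0.34406764 -0.22990473  0.065     ]
 [ 0.75477035 -0.16812366  0.065     ]] pin tip [[0.53856538 0.16893793 0.3       ]
 [0.47976883 0.20617672 0.3       ]]
boss tops [[ 0.41888833 -0.13578612  0.024     ]] flange circle [[ 0.41889321 -0.13661965  0.008     ]]
scene boss top [[ 0.41976221 -0.13823226  0.024     ]] flange [[ 0.42063821 -0.13848061  0.008     ]]
scene knob top [[0.43823554 0.06300429 0.066     ]] nest [[0.53755469 0.07693138 0.033     ]]
```

```bash
cat >> h.py <<'E'
def togo(x,y,z,yaw=None):
    s=bot.state(); p=s["position"]; from scipy.spatial.transform import Rotation as R
    M=R.from_euler("xyz",s["ee_rot"],degrees=True).as_matrix()
    d=M.T@(np.array([x,y,z])-p)*100
    print("tool-frame cm",d.round(2),"pos",p.round(4),"rot",s["ee_rot"].round(2),"w",round(s["width"],4),"F",s["wrist_force"].round(1),"t",s["time"])
    if yaw is not None: print("spin in tool z:",(-(yaw-s["ee_rot"][2])+180)%360-180)
E
python3 - <<'E'
from h import *
togo(.37,.22,.222,187)
E
```

```text
tool-frame cm [-24.82 -29.79   0.03] pos [0.2648 0.5932 0.2219] rot [-179.93    0.    155.95] w 0.0869 F [ 0.1 -0.1 -1.1] t 0.15
spin in tool z: -31.05418717438701
```

Call:
jog_arm(targets=[[[-2.5, -3, 0, 0, -1], [-2.5, -3, 0, 0, -1], [-2.5, -3, 0, 0, -1], [-2.5, -3, 0, 0, -1], [-2.5, -3, 0, 0, -1], [-2.5, -3, 0, 0, -1], [-2.5, -3, 0, 0, -1], [-2.5, -3, 0, 0, -1], [-2.4, -2.9, 0, 0, -1], [-2.4, -2.9, 0, 0, -1]]])

```text
time: 1.15
position: [0.37, 0.2186, 0.2225]
ee_rot: [180.0, -0.0, 155.9]
wrist_force: [0.9, -0.3, 0.4]
width: 0.087
```

Run:
```python
from h import *
print(bot.state()["joint_pos"])
togo(.42,.1,.222,187)
```

```text
[-53.46485098  -7.96242667  15.49908928 113.17740667   2.18920824
  74.50967627  27.24713514]
tool-frame cm [-9.4  -8.8   0.04] pos [0.37   0.2186 0.2225] rot [ 1.7999e+02 -1.0000e-02  1.5594e+02] w 0.087 F [ 0.9 -0.3  0.4] t 1.15
spin in tool z: -31.059817920087966
```

Call:
jog_arm(targets=[[[-3.1, -2.9, 0, 0, -1], [-3.1, -2.9, 0, 0, -1], [-3.2, -3, 0, 0, -0.1], [0, 0, 0, -7.75, -0.1], [0, 0, 0, -7.75, -0.1], [0, 0, 0, -7.75, -0.1], [0, 0, 0, -7.75, -0.1]]])

```text
time: 1.85
position: [0.4197, 0.1014, 0.2224]
ee_rot: [180.0, -0.0, -172.8]
wrist_force: [0.2, 0.2, 0.5]
width: 0.0548
```

Run:
```python
from h import *
print(bot.state()["joint_pos"])
togo(.4195,-.137,.12,187.2)
```

```text
[-49.96264679  -9.23835054  27.66938217 113.44810079   4.42298059
  74.80876336  73.47960491]
tool-frame cm [  3.03 -23.65  10.24] pos [0.4197 0.1014 0.2224] rot [ 1.8000e+02 -2.0000e-02 -1.7276e+02] w 0.0548 F [0.2 0.2 0.5] t 1.85
spin in tool z: 0.041748411179241884
```

Call:
jog_arm(targets=[[[0.4, -3.4, 0.4, 0, -0.1], [0.4, -3.4, 0.4, 0, -0.1], [0.4, -3.4, 1, 0, -0.1], [0.4, -3.4, 2, 0, -0.1], [0.4, -3.4, 2, 0, -0.1], [0.5, -3.3, 2, 0, -0.1], [0.5, -3.3, 2.4, 0, -0.1], [0, 0, 0, 0, -0.1]]])

```text
time: 2.65
position: [0.4163, -0.1401, 0.1184]
ee_rot: [-179.9, -0.2, -173.4]
wrist_force: [-0.8, 0.2, 0.4]
width: 0.0481
```

Run:
```python
from h import *
print(bot.state()["joint_pos"])
togo(.4195,-.137,.12,187.2)
c=vision.calibration("wrist"); im=bgr(vision.camera("wrist")); cv2.imwrite("pics/w1.png",im)
print(proj(c,[[.4195,-.137,.024]]))
```

```text
[-39.17745369  -3.94165777  51.32711748 121.20871405   3.62961585
  61.4757837  106.96888347]
tool-frame cm [-0.36  0.27 -0.16] pos [ 0.4163 -0.1401  0.1184] rot [-179.95   -0.2  -173.37] w 0.0481 F [-0.8  0.2  0.4] t 2.65
spin in tool z: -0.5702790013965569
[[320.35959782 246.29459825]]
```

View pics/w1.png

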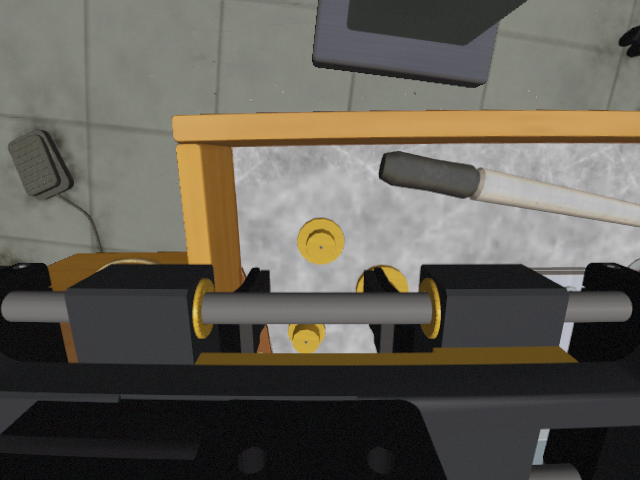

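Wrist view: the boss of the chosen blank is at (321,246), where (320,246) was predicted. The 46 is at (382,285) and the 34 at (306,337). Checking the flange size in an enlarged crop.

Run:
```python
from h import *
c=vision.calibration("wrist"); im=cv2.imread("pics/w1.png")
hsv=cv2.cvtColor(im,cv2.COLOR_BGR2HSV); m=cv2.inRange(hsv,(14,100,60),(35,255,255)); 
r=np.zeros_like(m); r[205:275,285:352]=255; m&=r
cn=max(cv2.findContours(m,0,1)[0],key=cv2.contourArea)
w=cast(c,cn[:,0],.006)[:,:2]*1000
print(cv2.fitEllipse(w.astype(np.float32)),cv2.boundingRect(cn))
togo(.4195,-.137,.05,187.2)
crop(im,240,200,440,350,4,"pics/w1c.png")
```

```text
((421.1582336425781, -134.6474151611328), (38.76422119140625, 39.513362884521484), 93.08197021484375) (297, 218, 47, 46)
tool-frame cm [-0.26  0.07  6.95] pos [ 0.4172 -0.138   0.1195] rot [-1.7998e+02 -1.5000e-01 -1.7329e+02] w 0.0477 F [ 0.1  0.4 -0.1] t 2.7
spin in tool z: -0.485866065830578
```

View pics/w1c.png

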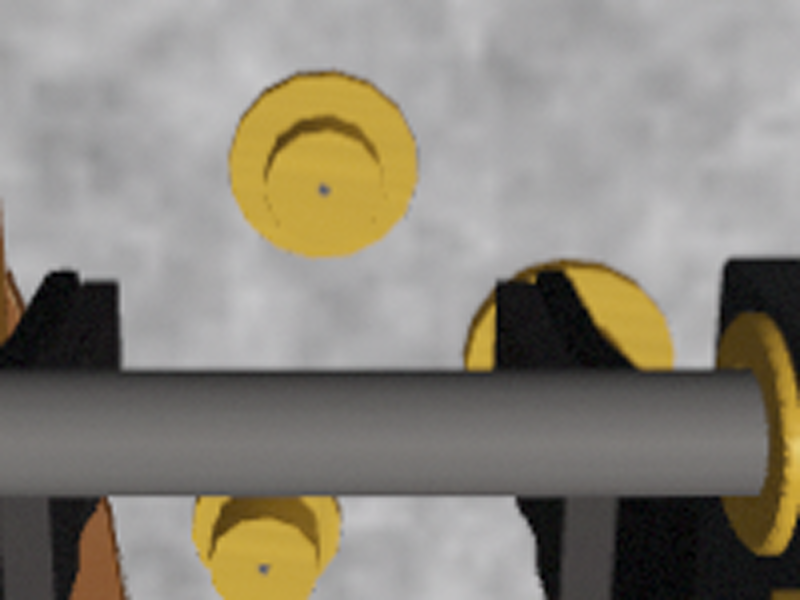

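Call:
jog_arm(targets=[[[-0.3, -0.2, 1.5, -0.5, -0.1], [0, 0, 1.8, 0, -0.1], [0, 0, 1.8, 0, -0.1], [0, 0, 1.8, 0, -0.1], [0, 0, 0, 0, -0.1], [0, 0, 0, 0, -0.1]]])

```text
time: 3.3
position: [0.4221, -0.1374, 0.0521]
ee_rot: [-180.0, -0.0, -172.5]
wrist_force: [0.1, 0.6, -0.2]
width: 0.048
```

Run:
```python
from h import *
print(bot.state()["joint_pos"])
togo(.42,-.136,.012,187.2)
c=vision.calibration("wrist"); im=bgr(vision.camera("wrist")); cv2.imwrite("pics/w2.png",im)
print(proj(c,[[.4195,-.137,.024]]))
```

```text
[-37.83466385   5.97021657  53.25103443 124.53869178  -6.04121726
  52.0559053  116.47782576]
tool-frame cm [0.19 0.17 4.01] pos [ 0.4221 -0.1374  0.0521] rot [-1.7999e+02 -3.0000e-02 -1.7251e+02] w 0.048 F [ 0.1  0.6 -0.2] t 3.3
spin in tool z: 0.2860068472029411
[[318.4367348  265.68950393]]
```

View pics/w2.png

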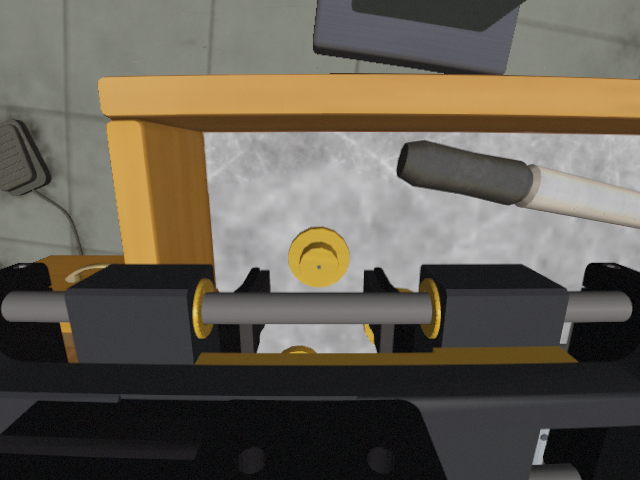

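Run:
```python
from h import *
c=vision.calibration("wrist"); im=cv2.imread("pics/w2.png")
g=cv2.cvtColor(im,cv2.COLOR_BGR2HSV)[...,1].astype(float)[258:276,308:330]
w=np.clip(120-g,0,None); ys,xs=np.mgrid[258:276,308:330]
u,v=(w*xs).sum()/w.sum(),(w*ys).sum()/w.sum(); print(u,v,cast(c,[[u,v]],.024))
togo(*cast(c,[[u,v]],.024)[0][:2],.0115,187.2)
```

```text
318.57636122177956 266.7742363877822 [[ 0.42073165 -0.13691567  0.024     ]]
tool-frame cm [0.17 0.08 4.09] pos [ 0.4225 -0.1375  0.0524] rot [ 1.8000e+02  4.0000e-02 -1.7252e+02] w 0.0479 F [-0.4 -0.  -0.3] t 3.35
spin in tool z: 0.28131457910473046
```

Call:
jog_arm(targets=[[[0.2, 0.1, 1.2, 0.3, -0.1], [0, 0, 1.2, 0, -0.1], [0, 0, 1.0, 0, -0.1], [0, 0, 0.5, 0, -0.1], [0, 0, 0, 0, -0.1], [0, 0, 0, 0, -0.1]]])

```text
time: 3.95
position: [0.4199, -0.1372, 0.0128]
ee_rot: [-180.0, 0.0, -172.9]
wrist_force: [-0.4, 0.5, 0.1]
width: 0.0475
```

Run:
```python
from h import *
print(bot.state()["joint_pos"])
togo(.4207,-.137,.0115,187.2)
```

```text
[-35.04969945  11.5382741   51.73592218 126.48586331 -12.41133019
  46.96666508 121.78378102]
tool-frame cm [-0.08  0.01  0.13] pos [ 0.4199 -0.1372  0.0128] rot [-1.8000e+02  2.0000e-02 -1.7287e+02] w 0.0475 F [-0.4  0.5  0.1] t 3.95
spin in tool z: -0.07043504669741196
```

Call:
jog_arm(targets=[[[-0.1, 0, 0.1, 0, 0.3], [0, 0, 0, 0, 0.5], [0, 0, 0, 0, 0.7], [0, 0, 0, 0, 1], [0, 0, 0, 0, 1], [0, 0, 0, 0, 1], [0, 0, 0, 0, 1], [0, 0, 0, 0, 1]]])

```text
time: 4.75
position: [0.4208, -0.137, 0.0117]
ee_rot: [180.0, 0.0, -172.9]
wrist_force: [-1.0, 1.2, 4.4]
width: 0.023
```

Call:
jog_arm(targets=[[[0, 0, -1, 0, 1], [0, 0, -2, 0, 1], [0, 0, -2, 0, 1], [0, 0, -3, 0, 1], [0, 0, -2, 0, 1], [0, 0, 0, 0, 1]]])

```text
time: 5.35
position: [0.4224, -0.1375, 0.1142]
ee_rot: [180.0, 0.3, -172.9]
wrist_force: [0.5, -0.0, -0.5]
width: 0.023
```

Run:
```python
from h import *
print(bot.state()["joint_pos"])
togo(.5395,.0777,.11,187.2)
c=vision.calibration("wrist"); im=bgr(vision.camera("wrist")); cv2.imwrite("pics/w3.png",im)
```

```text
[-41.50267475  -3.19353238  53.71632026 121.25136626   2.82737019
  60.41943635 107.90526454]
tool-frame cm [-14.29  19.9    0.49] pos [ 0.4224 -0.1375  0.1142] rot [ 179.97    0.27 -172.88] w 0.023 F [ 0.5 -0.  -0.5] t 5.35
spin in tool z: -0.08036522717600292
```

View pics/w3.png

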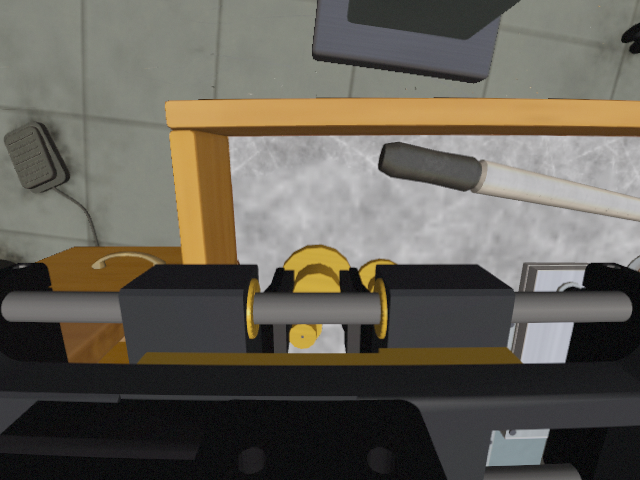

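Run:
```python
from h import *
a=vision.calibration("top");b=vision.calibration("scene")
def tri(p,q):
    o=[];P=[]
    n=[cv2.undistortPoints(np.array([[x]],float),K(c),c["dist_coeffs"]).reshape(2,1) for c,x in((a,p),(b,q))]
    X=cv2.triangulatePoints(a["camera_from_world"][:3],b["camera_from_world"][:3],*n); X=(X[:3]/X[3])[:,0]; 
    return X, proj(a,[X])-p, proj(b,[X])-q
im=cv2.imread("pics/scene0.png");crop(im,60,60,300,180,3.3,"pics/pin.png")
im=cv2.imread("pics/top0.png");crop(im,90,30,300,230,3,"pics/pint.png")
for q in ([278,90],[278,108],[272,84]): print(tri([278,174],q), tri([250,215],q))
c=vision.calibration("wrist"); im=cv2.imread("pics/w3.png")
s=bot.state(); zt=s["position"][2]
hsv=cv2.cvtColor(im,cv2.COLOR_BGR2HSV); m=cv2.inRange(hsv,(14,100,40),(35,255,255))
r=np.zeros_like(m); r[238:268,275:360]=255; m&=r
pts=[]
for x in range(288,349):
    col=np.where(m[:,x])[0]
    if len(col): pts.append((x,col[0]-.5))
w=cast(c,pts,zt-.0115)[:,:2]
A=np.c_[2*w,np.ones(len(w))]; sol=np.linalg.lstsq(A,(w**2).sum(1),rcond=None)[0]
print(len(pts),sol[:2],np.sqrt(sol[2]+(sol[:2]**2).sum()))
from scipy.optimize import least_squares
f=least_squares(lambda p:np.hypot(*(w-p).T)-.020,sol[:2]); print(f.x,np.abs(f.fun).max(),s["position"])
```

```text
(array([0.5180579 , 0.16245387, 0.36952549]), array([[0.16325822, 0.1246933 ]]), array([[-0.18345698, -0.03032433]])) (array([0.46052862, 0.19400905, 0.38715923]), array([[-0.87381358, -0.66402396]]), array([[1.01942614, 0.1627427 ]]))
(array([0.52527035, 0.16249283, 0.34206374]), array([[1.56227618, 1.20645924]]), array([[-1.80257221, -0.30966592]])) (array([0.46494719, 0.19524772, 0.36264168]), array([[0.47962933, 0.36845717]]), array([[-0.57442394, -0.09509568]]))
(array([0.5183234 , 0.16589698, 0.37790722]), array([[-2.96962599, -2.21628325]]), array([[3.2764452 , 0.50434614]])) (array([0.46139021, 0.19683806, 0.39472042]), array([[-3.90318521, -2.89779194]]), array([[4.47145798, 0.66764161]]))
61 [ 0.42098001 -0.13740474] 0.019350608899654047
[ 0.42171458 -0.13735573] 0.0004537065498726872 [ 0.42156247 -0.13698711  0.11266178]
```

View pics/pin.png

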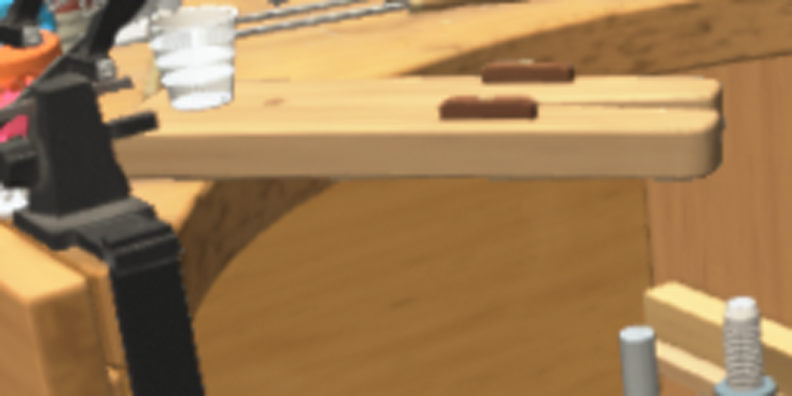

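View pics/pint.png

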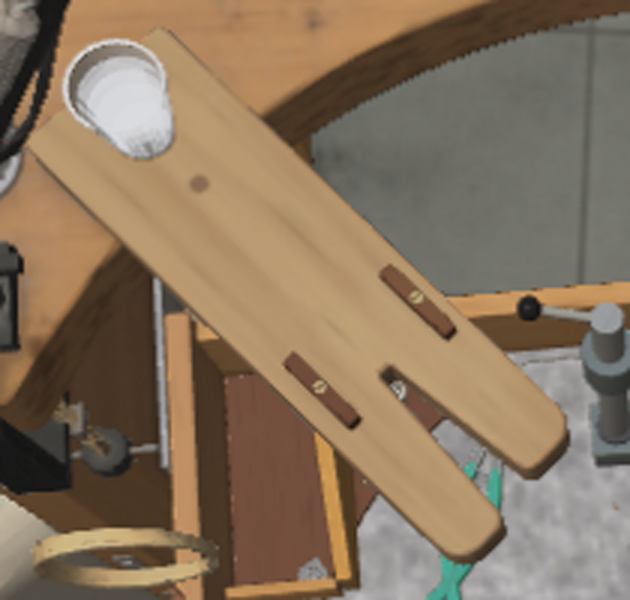

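Run:
```python
from h import *
togo(.535,.03,.19,187.2)
```

```text
tool-frame cm [-13.36  15.16  -7.68] pos [ 0.4216 -0.137   0.1127] rot [ 1.7995e+02  1.7000e-01 -1.7284e+02] w 0.0228 F [ 0.4  0.3 -1.4] t 5.4
spin in tool z: -0.04373832184711546
```

Call:
jog_arm(targets=[[[-1.7, 1.9, -1, 0, 1], [-1.7, 1.9, -1, 0, 1], [-1.7, 1.9, -1, 0, 1], [-1.7, 1.9, -1, 0, 1], [-1.7, 1.9, -1, 0, 1], [-1.7, 1.9, -1, 0, 1], [-1.7, 1.9, -1, 0, 1], [-1.5, 1.9, -0.7, 0, 1], [0, 0, 0, 0, 1], [0, 0, 0, 0, 1]]])

```text
time: 6.4
position: [0.5342, 0.0303, 0.1872]
ee_rot: [-179.9, -0.1, -172.8]
wrist_force: [-0.6, -0.1, -0.3]
width: 0.0228
```

Run:
```python
from h import *
print(bot.state()["joint_pos"])
togo(.5395,.0777,.11,187.2)
c=vision.calibration("wrist"); np.save("w4.npy",c["camera_from_world"]); im=bgr(vision.camera("wrist")); cv2.imwrite("pics/w4.png",im)
cv2.imwrite("pics/s4.png",bgr(vision.camera("scene")))
```

```text
[-49.72168961   8.16042299  46.02469305 104.46878699  -6.1368631
  70.0719978   95.29889539]
tool-frame cm [-1.13  4.65  7.71] pos [0.5342 0.0303 0.1872] rot [-1.7991e+02 -1.3000e-01 -1.7282e+02] w 0.0228 F [-0.6 -0.1 -0.3] t 6.4
spin in tool z: -0.02384034164708737
```

View pics/w4.png

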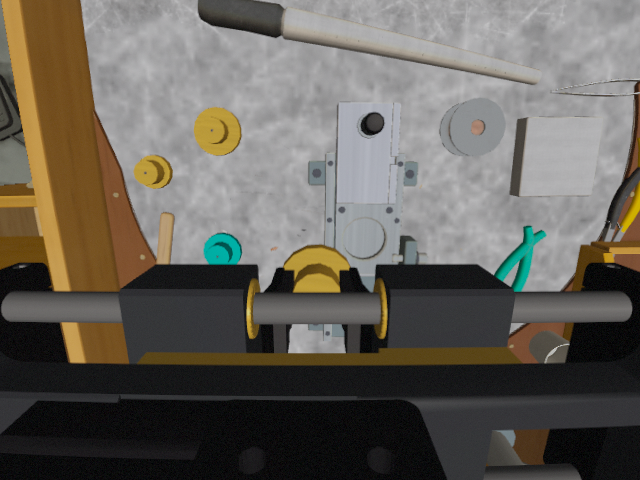

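View pics/s4.png

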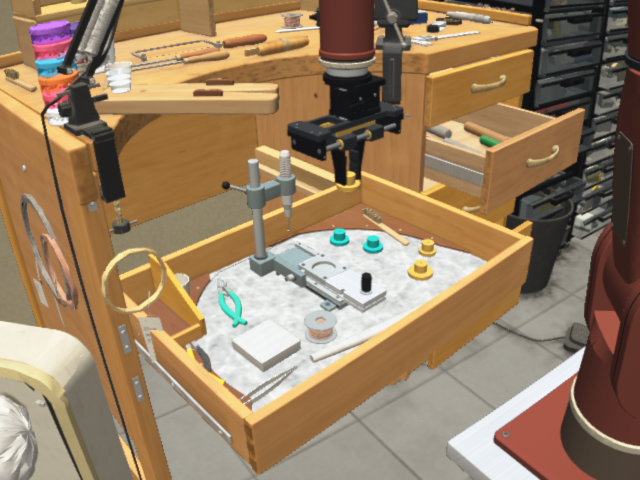

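Run:
```python
from h import *
im=cv2.imread("pics/w4.png"); crop(im,310,90,430,275,4,"pics/w4c.png")
g=cv2.cvtColor(im,cv2.COLOR_BGR2GRAY)
c=vision.calibration("wrist");c["camera_from_world"]=np.load("w4.npy")
cc=cast(c,[[374,122]],.066),cast(c,[[364,238]],.033); print(cc, np.linalg.norm((cc[0]-cc[1])[0,:2]))
e=cv2.Canny(cv2.resize(im[205:270,330:400],None,fx=8,fy=8,interpolation=cv2.INTER_CUBIC),40,90); cv2.imwrite("pics/e.png",e)
```

```text
(array([[0.43717555, 0.06384737, 0.066     ]]), array([[0.54017937, 0.07684842, 0.033     ]])) 0.10382106623926383
```

View pics/w4c.png

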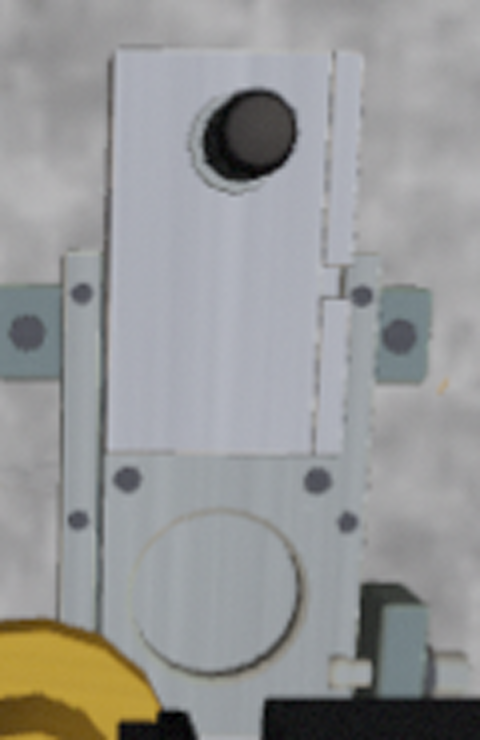

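View pics/e.png

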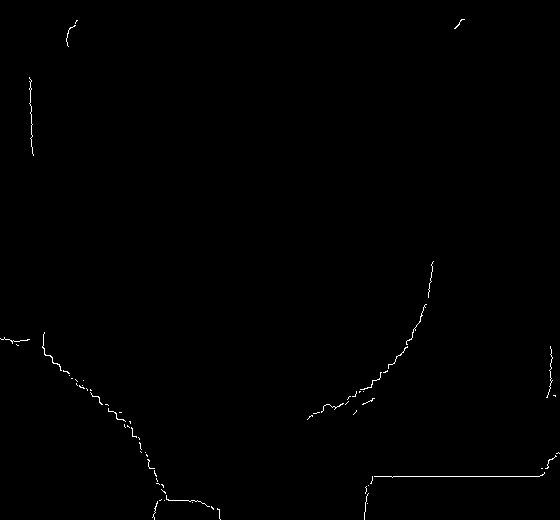

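Run:
```python
from h import *
togo(.5405,.077,.06,187.2)
```

```text
tool-frame cm [-1.26  4.66 12.75] pos [0.534  0.0294 0.1876] rot [-1.7996e+02 -1.0000e-01 -1.7292e+02] w 0.0228 F [-0.1  0.  -1.9] t 6.5
spin in tool z: -0.12419940560624809
```

Descend first (away from the bench pin), then go sideways.

Call:
jog_arm(targets=[[[0, 0, 3, 0, 1], [0, 0, 3, 0, 1], [0, 0, 3, 0, 1], [-0.3, 1, 2.2, 0, 1], [-0.3, 1, 1.2, 0, 1], [-0.3, 1.2, 0.3, 0, 1], [-0.3, 1.4, 0, 0, 1], [0, 0, 0, 0, 1], [0, 0, 0, 0, 1]]])

```text
time: 7.4
position: [0.5416, 0.0781, 0.0625]
ee_rot: [180.0, 0.1, -172.8]
wrist_force: [-0.7, -0.1, -1.5]
width: 0.0233
```

Run:
```python
from h import *
togo(.5405,.077,.0367,187.2)
cv2.imwrite("pics/s5.png",bgr(vision.camera("scene")))
im=bgr(vision.camera("top"));crop(im,240,100,440,290,4,"pics/t5.png")
im=cv2.imread("pics/s5.png");crop(im,230,100,430,310,3,"pics/s5c.png")
```

```text
tool-frame cm [ 0.13 -0.1   2.58] pos [0.5416 0.0781 0.0625] rot [ 1.7999e+02  8.0000e-02 -1.7279e+02] w 0.0233 F [-0.7 -0.1 -1.5] t 7.4
spin in tool z: 0.01275711197297369
```

View pics/s5c.png

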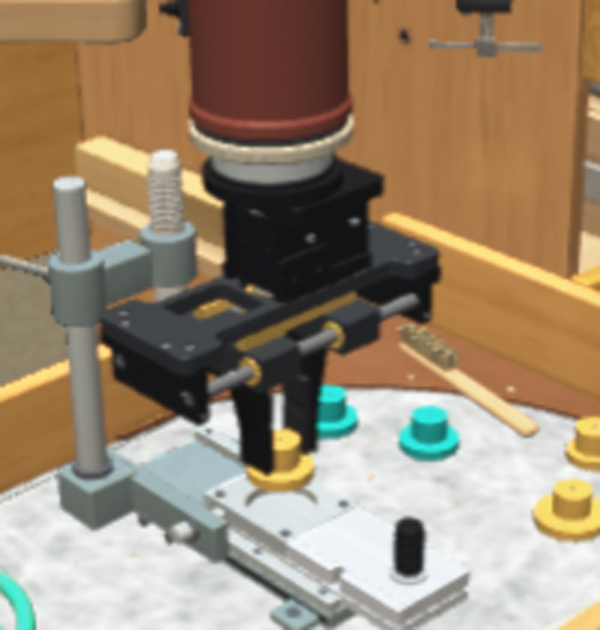

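Call:
jog_arm(targets=[[[0.1, -0.1, 0.6, 0, 1], [0, 0, 0.6, 0, 1], [0, 0, 0.3, 0, 1], [0, 0, 0, 0, 1], [0, 0, 0, 0, 1]]])

```text
time: 8.0
position: [0.5401, 0.0763, 0.0464]
ee_rot: [-180.0, -0.0, -172.9]
wrist_force: [-1.1, -0.4, -1.4]
width: 0.0229
```

Run:
```python
from h import *
togo(.5405,.077,.0367,187.2)
```

```text
tool-frame cm [-0.05  0.06  0.97] pos [0.5401 0.0763 0.0464] rot [-1.7999e+02 -2.0000e-02 -1.7287e+02] w 0.0229 F [-1.1 -0.4 -1.4] t 8.0
spin in tool z: -0.0682453698716472
```

Call:
jog_arm(targets=[[[0, 0.06, 0.2, 0, 1], [0, 0, 0.2, 0, 1], [0, 0, 0.1, 0, 1], [0, 0, 0, 0, 1]]])

```text
time: 8.4
position: [0.5417, 0.0773, 0.0427]
ee_rot: [180.0, 0.2, -172.9]
wrist_force: [0.5, -0.4, 8.0]
width: 0.0228
```

Call:
jog_arm(targets=[[[0, 0, 0.15, 0, 1], [0, 0, 0.1, 0, 1], [0, 0, 0, 0, 1]]])

```text
time: 8.7
position: [0.542, 0.0774, 0.0402]
ee_rot: [180.0, 0.2, -172.9]
wrist_force: [3.9, -1.3, -1.0]
width: 0.0228
```

Call:
jog_arm(targets=[[[0, 0, 0.15, 0, 1], [0, 0, 0.15, 0, 1], [0, 0, 0.05, 0, 1], [0, 0, 0, 0, 1]]])

```text
time: 9.1
position: [0.5409, 0.0772, 0.0369]
ee_rot: [179.9, 0.1, -172.9]
wrist_force: [-2.7, -0.8, 18.1]
width: 0.0228
```

Run:
```python
from h import *
togo(.5405,.077,.0367,187.2)
```

```text
tool-frame cm [ 0.04 -0.02  0.02] pos [0.5409 0.0772 0.0369] rot [ 1.7995e+02  7.0000e-02 -1.7286e+02] w 0.0228 F [-2.7 -0.8 18.1] t 9.1
spin in tool z: -0.06262106776910059
```

Call:
jog_arm(targets=[[[0, 0, -0.05, 0, 0.6], [0, 0, 0, 0, 0.3], [0, 0, 0, 0, 0], [0, 0, 0, 0, 0], [0, 0, 0, 0, 0], [0, 0, 0, 0, 0]]])

```text
time: 9.7
position: [0.5397, 0.077, 0.0358]
ee_rot: [-180.0, -0.0, -172.9]
wrist_force: [-0.2, -0.1, 0.7]
width: 0.0429
```

Call:
jog_arm(targets=[[[0, 0, -1, 0, 0], [0, 0, -2, 0, 0], [0, 0, -2, 0, 0], [3, 0, -1, 0, 0], [4, 0, 0, 0, 0], [3.4, 0, 0, 0, 0], [0, 0, 0, 0, 0]]])

```text
time: 10.4
position: [0.4331, 0.0638, 0.0961]
ee_rot: [179.8, -0.1, -172.9]
wrist_force: [0.2, 0.1, -0.0]
width: 0.0436
```

Run:
```python
from h import *
togo(.438,.064,.042,187.2)
im=bgr(vision.camera("top"));crop(im,260,100,460,290,4,"pics/t6.png")
s=bgr(vision.camera("scene"));crop(s,230,180,430,310,4,"pics/s6.png")
cv2.imwrite("pics/w6.png",bgr(vision.camera("wrist")))
```

```text
tool-frame cm [-0.5  -0.06  5.41] pos [0.4331 0.0638 0.0961] rot [ 1.7981e+02 -1.2000e-01 -1.7286e+02] w 0.0436 F [ 0.2  0.1 -0. ] t 10.4
spin in tool z: -0.058802604876234454
```

View pics/t6.png

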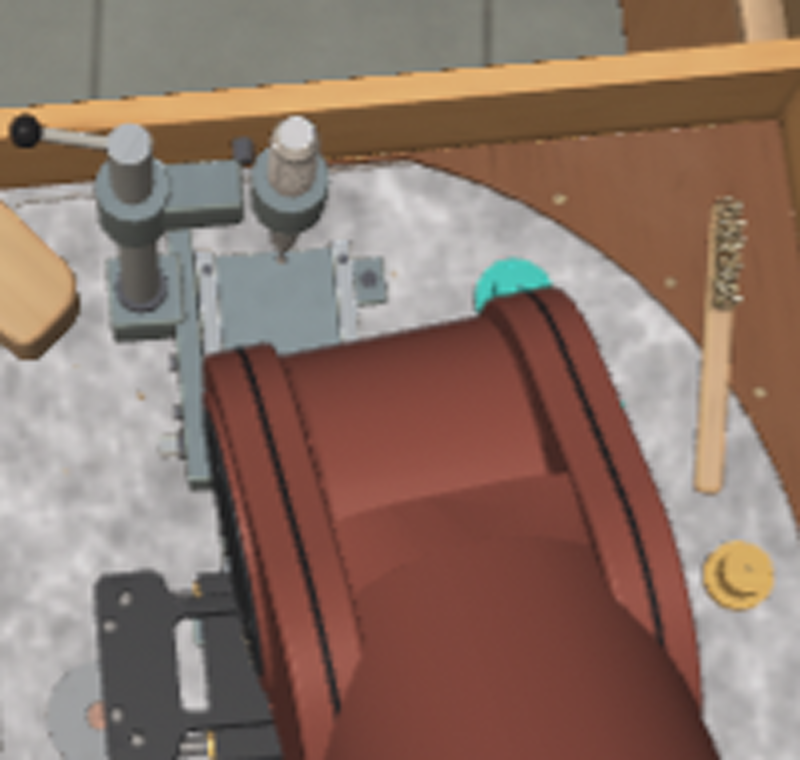

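View pics/s6.png

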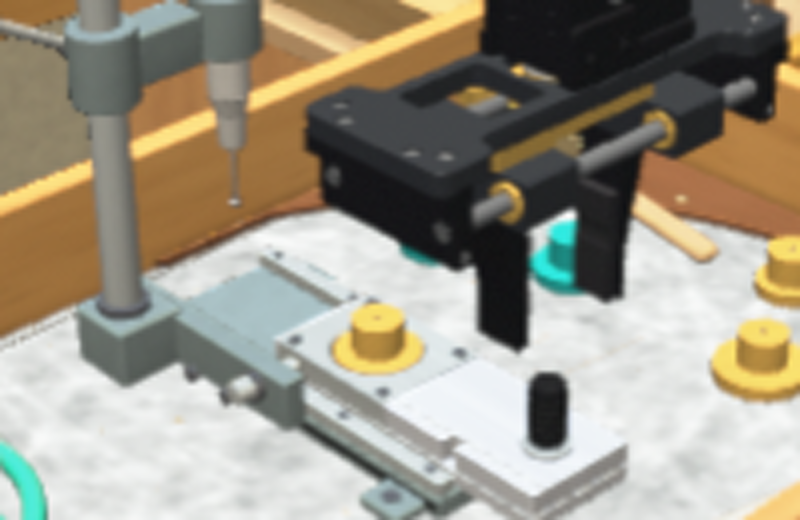

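View pics/w6.png

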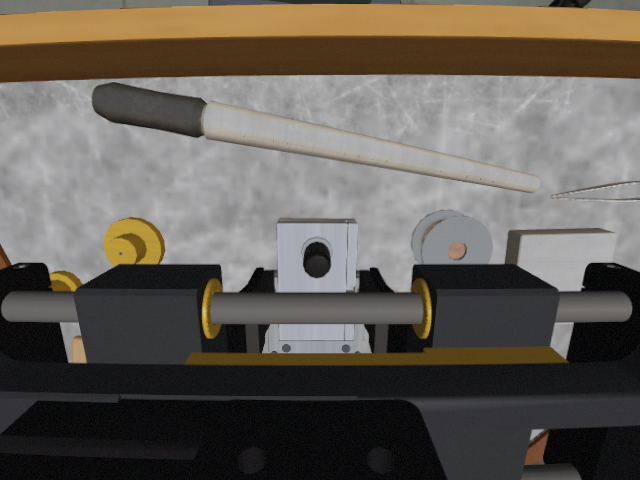

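Run:
```python
from h import *
im=bgr(vision.camera("scene")); cv2.imwrite("pics/s7.png",im); crop(im,290,235,370,290,9,"pics/s7c.png")
c=vision.calibration("scene")
# predicted pixels if flush: boss top centre for nest from wrist
for n in ([.5405,.077],[.5415,.0772]):
  print(proj(c,[[*n,.049],[*n,.033]]))
w=vision.calibration("wrist"); iw=cv2.imread("pics/w6.png"); crop(iw,270,210,370,275,7,"pics/w6c.png")
```

```text
[[323.51170518 259.66552758]
 [323.69376876 267.41206047]]
[[323.08951274 259.45936081]
 [323.27476621 267.20294642]]
```

View pics/s7c.png

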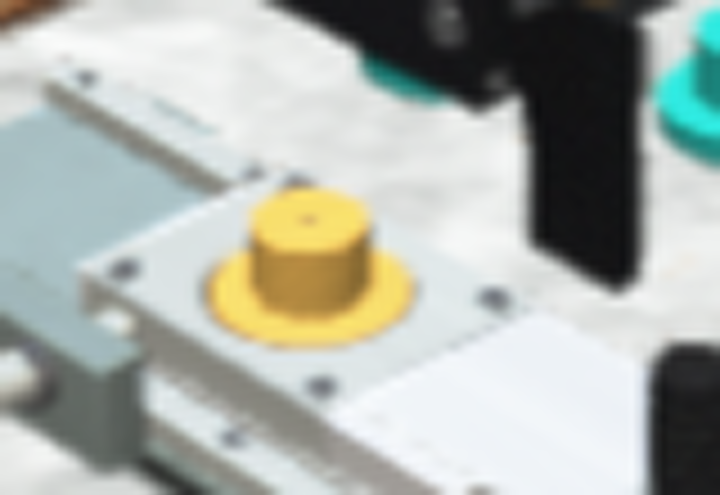

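View pics/w6c.png

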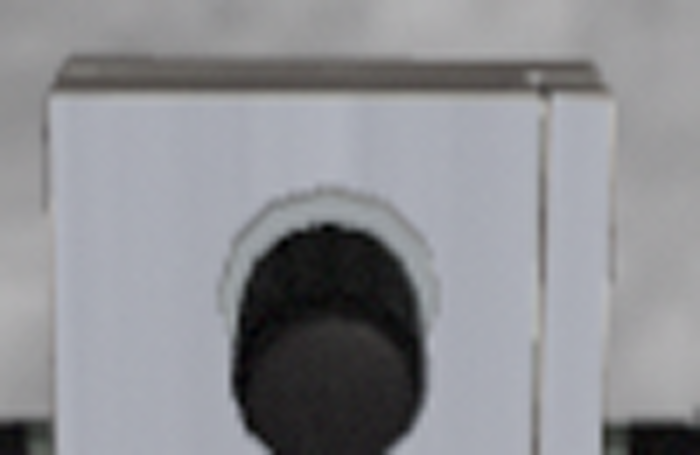

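Seated flush: the punch mark is at (324.1,259.4), where (323.5,259.7) was predicted for flush. Next, the knob.

Run:
```python
from h import *
c=vision.calibration("wrist")
k=cast(c,[[270+331/7,210+400/7]],.066)[0];print(k, cast(c,[[270+330/7,210+298/7]],.036))
togo(k[0],k[1],.043,187.2)
```

```text
[0.4373238  0.06439388 0.066     ] [[0.43710964 0.06438009 0.036     ]]
tool-frame cm [0.07 0.01 5.37] pos [0.4379 0.0644 0.0967] rot [ 1.7999e+02  8.0000e-02 -1.7286e+02] w 0.0435 F [-0.8 -0.3  0.2] t 10.6
spin in tool z: -0.05560893660174315
```

Call:
jog_arm(targets=[[[0.05, 0, 1.5, 0, 0], [0, 0, 1.5, 0, 0], [0, 0, 1.5, 0, 0], [0, 0, 0.7, 0, 0], [0, 0, 0, 0, 0.3], [0, 0, 0, 0, 0.6], [0, 0, 0, 0, 1], [0, 0, 0, 0, 1], [0, 0, 0, 0, 1], [0, 0, 0, 0, 1]]])

```text
time: 11.6
position: [0.4367, 0.0649, 0.0446]
ee_rot: [179.9, 0.1, -172.8]
wrist_force: [-0.5, 3.5, 3.6]
width: 0.0165
```

Run:
```python
from h import *
print(bot.state()["joint_pos"])
togo(.438,.064,.042,187.2)
im=cv2.imread("pics/top0.png"); crop(im,300,100,370,200,6,"pics/drill.png")
im=cv2.imread("pics/s7.png"); crop(im,230,130,330,290,3.7,"pics/drills.png")
```

```text
[-56.99918436   5.86034564  45.38206527 125.03422539  -5.45311671
  50.91094949  88.84018095]
tool-frame cm [-0.12 -0.1   0.26] pos [0.4367 0.0649 0.0446] rot [ 1.7993e+02  5.0000e-02 -1.7283e+02] w 0.0165 F [-0.5  3.5  3.6] t 11.6
spin in tool z: -0.03293609899674266
```

View pics/drill.png

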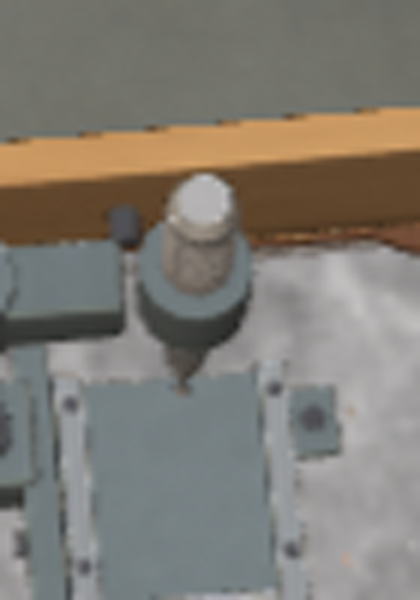

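View pics/drills.png

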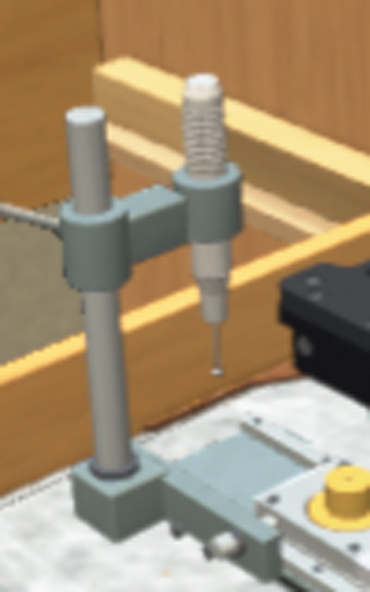

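Run:
```python
from h import *
a=vision.calibration("top");b=vision.calibration("scene")
t=cast(a,[[330.5,165.2]],.064)[0]; s=cast(b,[[288.6,231.2]],.064)[0]
top=cast(a,[[300+204/6,100+198/6]],.222)[0]; st=cast(b,[[230+204/3.7,130+83/3.7]],.222)[0]
print(t,s,top,st)
n=np.array([.5405,.077]);u=np.array([np.cos(np.radians(7.2)),np.sin(np.radians(7.2))])
for p in (t,s,top,st): print("along",(p[:2]-n)@u,"across",np.cross(u,p[:2]-n))
k=bot.state()["position"][:2]; print("tcp along",(k-n)@u, np.cross(u,k-n))
```

```text
[0.63504515 0.08719646 0.064     ] [0.64075624 0.08528169 0.064     ] [0.63531168 0.0878448  0.222     ] [0.63376232 0.08772699 0.222     ]
along 0.0950775883022851 across -0.0017335873506394896
along 0.10050365825272113 across -0.004349053883937921
along 0.09542327433964282 across -0.0011237661845798618
along 0.09387136495639095 across -0.0010464597623700226
tcp along -0.10447632003837756 0.0009705473546224499<stdin>:7: DeprecationWarning: Arrays of 2-dimensional vectors are deprecated. Use arrays of 3-dimensional vectors instead. (deprecated in NumPy 2.0)
<stdin>:8: DeprecationWarning: Arrays of 2-dimensional vectors are deprecated. Use arrays of 3-dimensional vectors instead. (deprecated in NumPy 2.0)
```

Call:
jog_arm(targets=[[[-0.5, 0, 0, 0, 1], [-1, 0, 0, 0, 1], [-1, 0, 0, 0, 1], [-1, 0, 0, 0, 1], [-0.5, 0, 0, 0, 1], [0, 0, 0, 0, 1]]])

```text
time: 12.2
position: [0.4773, 0.0696, 0.0446]
ee_rot: [180.0, 0.1, -172.8]
wrist_force: [2.1, 3.5, 3.1]
width: 0.0164
```

```bash
cat >> h.py <<'E'
def along(yaw=7.2):
    k=bot.state()["position"][:2]-np.array([.4367,.0649]); r=np.radians(yaw); u=np.array([np.cos(r),np.sin(r)])
    s=bot.state(); f=s["wrist_force"]
    print("along mm",(k@u*1e3).round(2),"across",((k[1]*u[0]-k[0]*u[1])*1e3).round(2),"F along",(f[:2]@u).round(2),"F",f.round(2),"pos",s["position"].round(4),"rot",s["ee_rot"].round(2),"t",s["time"])
E
python3 - <<'E'
from h import *
along()
E
```

```text
along mm 40.87 across -0.38 F along 2.52 F [2.1  3.5  3.12] pos [0.4773 0.0696 0.0446] rot [ 1.7999e+02  9.0000e-02 -1.7283e+02] t 12.2
```

Call:
jog_arm(targets=[[[-0.7, 0, 0, 0, 1], [-1, 0, 0, 0, 1], [-1, 0, 0, 0, 1], [-0.8, 0, 0, 0, 1], [-0.5, 0, 0, 0, 1], [0, 0, 0, 0, 1]]])

```text
time: 12.8
position: [0.5169, 0.0743, 0.0446]
ee_rot: [180.0, 0.1, -172.8]
wrist_force: [2.6, 1.7, 3.4]
width: 0.016
```

Run:
```python
from h import *
along()
im=bgr(vision.camera("scene"));crop(im,230,130,400,300,3.5,"pics/s8.png")
```

```text
along mm 80.7 across -0.68 F along 2.78 F [2.59 1.68 3.38] pos [0.5169 0.0743 0.0446] rot [ 1.7999e+02  9.0000e-02 -1.7284e+02] t 12.8
```

View pics/s8.png

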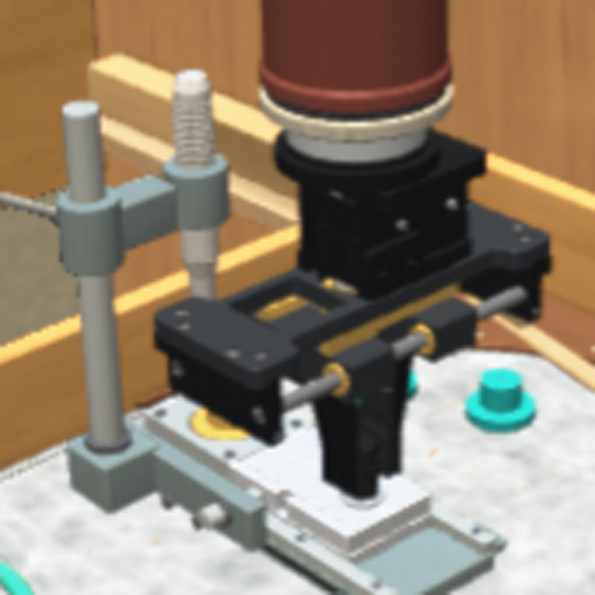

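Call:
jog_arm(targets=[[[-0.2, 0, 0, 0, 1], [-0.2, 0, 0, 0, 1], [-0.2, 0, 0, 0, 1], [0, 0, 0, 0, 1]]])

```text
time: 13.25
position: [0.522, 0.0749, 0.0446]
ee_rot: [180.0, 0.0, -172.8]
wrist_force: [1.3, 2.0, 6.0]
width: 0.0164
```

Call:
jog_arm(targets=[[[-0.1, 0, 0, 0, 1], [-0.1, 0, 0, 0, 1], [0, 0, 0, 0, 1]]])

```text
time: 13.55
position: [0.5234, 0.0751, 0.0445]
ee_rot: [180.0, -0.0, -172.9]
wrist_force: [-2.3, 1.1, 9.6]
width: 0.0162
```

Call:
jog_arm(targets=[[[-0.1, 0, 0, 0, 1], [0, 0, 0, 0, 1]]])

```text
time: 13.75
position: [0.5245, 0.0753, 0.0446]
ee_rot: [180.0, -0.0, -172.9]
wrist_force: [-1.6, 1.5, 8.2]
width: 0.0164
```

Call:
jog_arm(targets=[[[-0.1, 0, 0, 0, 1], [0, 0, 0, 0, 1]]])

```text
time: 13.95
position: [0.5254, 0.0754, 0.0445]
ee_rot: [180.0, -0.0, -172.9]
wrist_force: [-2.0, 0.7, 9.7]
width: 0.0163
```

Call:
jog_arm(targets=[[[-0.1, 0, 0, 0, 1], [0, 0, 0, 0, 1]]])

```text
time: 14.15
position: [0.5263, 0.0755, 0.0445]
ee_rot: [180.0, -0.0, -172.9]
wrist_force: [-2.5, 1.1, 10.3]
width: 0.0159
```

Call:
jog_arm(targets=[[[-0.1, 0, 0, 0, 1], [0, 0, 0, 0, 1]]])

```text
time: 14.35
position: [0.5275, 0.0756, 0.0445]
ee_rot: [180.0, -0.0, -172.9]
wrist_force: [-2.2, 1.4, 10.3]
width: 0.016
```

Call:
jog_arm(targets=[[[-0.1, 0, 0, 0, 1], [0, 0, 0, 0, 1]]])

```text
time: 14.55
position: [0.5286, 0.0757, 0.0446]
ee_rot: [180.0, 0.0, -172.9]
wrist_force: [-0.5, 1.9, 6.9]
width: 0.0162
```

Call:
jog_arm(targets=[[[-0.1, 0, 0, 0, 1], [0, 0, 0, 0, 1]]])

```text
time: 14.75
position: [0.5297, 0.0759, 0.0446]
ee_rot: [180.0, 0.0, -172.9]
wrist_force: [0.1, 0.9, 6.5]
width: 0.0162
```

Call:
jog_arm(targets=[[[-0.05, 0, 0, 0, 1], [0, 0, 0, 0, 1]]])

```text
time: 14.95
position: [0.5302, 0.0759, 0.0446]
ee_rot: [180.0, 0.0, -172.8]
wrist_force: [-0.0, 2.0, 7.1]
width: 0.0161
```

Call:
jog_arm(targets=[[[-0.05, 0, 0, 0, 1], [0, 0, 0, 0, 1]]])

```text
time: 15.15
position: [0.5309, 0.076, 0.0446]
ee_rot: [180.0, 0.1, -172.8]
wrist_force: [0.0, 3.6, 6.1]
width: 0.0159
```

Call:
jog_arm(targets=[[[-0.05, 0, 0, 0, 1], [0, 0, 0, 0, 1]]])

```text
time: 15.35
position: [0.5316, 0.0761, 0.0446]
ee_rot: [180.0, 0.1, -172.9]
wrist_force: [1.2, 1.4, 4.7]
width: 0.016
```

Call:
jog_arm(targets=[[[-0.05, 0, 0, 0, 1], [0, 0, 0, 0, 1]]])

```text
time: 15.55
position: [0.532, 0.0761, 0.0446]
ee_rot: [180.0, 0.1, -172.9]
wrist_force: [0.6, 2.3, 5.4]
width: 0.0161
```

Call:
jog_arm(targets=[[[-0.05, 0, 0, 0, 1], [0, 0, 0, 0, 1]]])

```text
time: 15.75
position: [0.5324, 0.0762, 0.0446]
ee_rot: [180.0, 0.0, -172.9]
wrist_force: [0.4, 2.1, 6.3]
width: 0.0157
```

Call:
jog_arm(targets=[[[-0.05, 0, 0, 0, 1], [0, 0, 0, 0, 1]]])

```text
time: 15.95
position: [0.5326, 0.0762, 0.0445]
ee_rot: [180.0, 0.0, -172.9]
wrist_force: [-1.5, 2.1, 8.4]
width: 0.0162
```

Call:
jog_arm(targets=[[[-0.05, 0, 0, 0, 1], [0, 0, 0, 0, 1]]])

```text
time: 16.15
position: [0.5329, 0.0763, 0.0446]
ee_rot: [180.0, -0.0, -172.8]
wrist_force: [-2.1, 0.7, 8.4]
width: 0.0163
```

Call:
jog_arm(targets=[[[-0.05, 0, 0, 0, 1], [0, 0, 0, 0, 1]]])

```text
time: 16.35
position: [0.5332, 0.0763, 0.0445]
ee_rot: [180.0, -0.0, -172.9]
wrist_force: [-3.4, 0.8, 10.8]
width: 0.016
```

Run:
```python
from h import *
along()
im=bgr(vision.camera("scene"));cv2.imwrite("pics/s9.png",im);crop(im,250,180,360,290,6,"pics/s9c.png")
im=bgr(vision.camera("top"));cv2.imwrite("pics/t9.png",im);crop(im,270,110,400,290,3.3,"pics/t9c.png")
```

```text
along mm 97.12 across -0.78 F along -3.3 F [-3.43  0.85 10.81] pos [0.5332 0.0763 0.0445] rot [ 1.7997e+02 -4.0000e-02 -1.7285e+02] t 16.35
```

View pics/s9c.png

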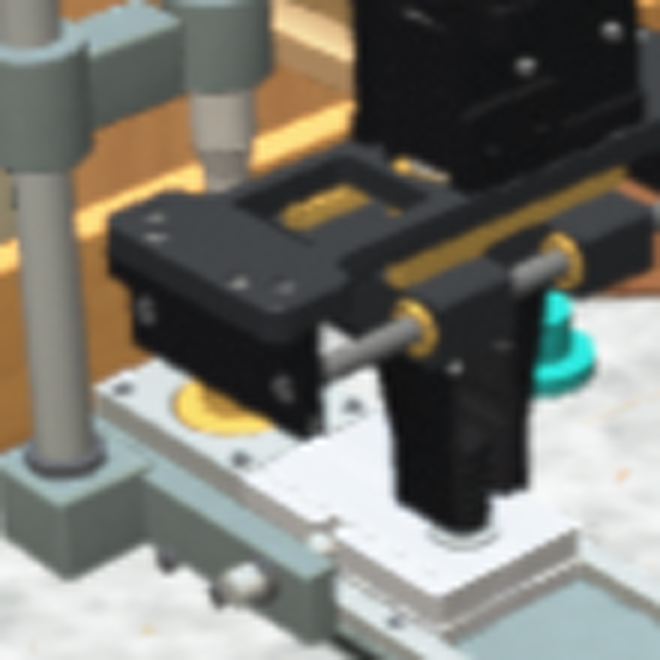

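View pics/t9c.png

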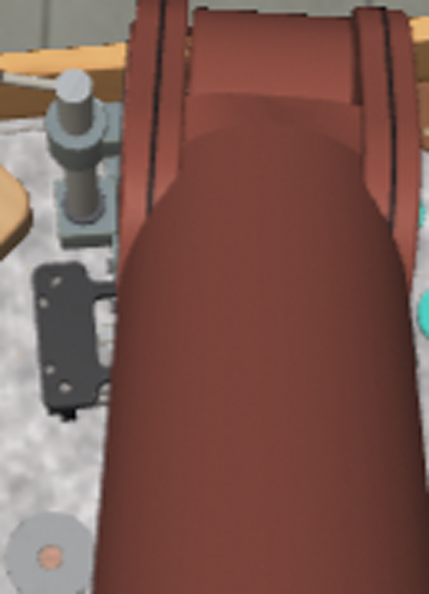

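Call:
jog_arm(targets=[[[-0.05, 0, 0, 0, 1], [0, 0, 0, 0, 1]]])

```text
time: 16.65
position: [0.5334, 0.0763, 0.0445]
ee_rot: [180.0, -0.1, -172.9]
wrist_force: [-4.6, 1.4, 12.2]
width: 0.0161
```

Call:
jog_arm(targets=[[[-0.05, 0, 0, 0, 1], [0, 0, 0, 0, 1]]])

```text
time: 16.85
position: [0.5337, 0.0763, 0.0445]
ee_rot: [180.0, -0.1, -172.9]
wrist_force: [-5.9, 0.5, 13.4]
width: 0.0163
```

Call:
jog_arm(targets=[[[-0.05, 0, 0, 0, 1], [0, 0, 0, 0, 1]]])

```text
time: 17.05
position: [0.5339, 0.0764, 0.0445]
ee_rot: [180.0, -0.1, -172.9]
wrist_force: [-6.6, 0.3, 15.3]
width: 0.0159
```

Call:
jog_arm(targets=[[[0.05, 0, 0, 0, 1], [0, 0, 0, 0, 1], [0.05, 0, 0, 0, 1], [0, 0, 0, 0, 1], [0.05, 0, 0, 0, 1], [0, 0, 0, 0, 1]]])

```text
time: 17.65
position: [0.5333, 0.0763, 0.0445]
ee_rot: [180.0, -0.0, -172.9]
wrist_force: [-1.8, 1.7, 10.3]
width: 0.0158
```

Call:
jog_arm(targets=[[[0.05, 0, 0, 0, 1], [0, 0, 0, 0, 1], [0, 0, 0, 0, 1]]])

```text
time: 17.95
position: [0.5331, 0.0763, 0.0446]
ee_rot: [180.0, 0.0, -172.9]
wrist_force: [-1.4, 2.0, 8.7]
width: 0.0161
```

Call:
jog_arm(targets=[[[0, 0, 0, 0, 1], [0, 0, 0, 0, 1], [0, 0, 0, 0, 1], [0, 0, 0, 0, 1], [0, 0, 0, 0, 1]]])

```text
time: 18.45
position: [0.5331, 0.0763, 0.0446]
ee_rot: [180.0, 0.0, -172.9]
wrist_force: [-1.5, 2.0, 7.8]
width: 0.016
```

Run:
```python
from h import *
along(); print(np.abs(bot.state()["qd"]).max())
im=bgr(vision.camera("scene"));crop(im,250,180,360,290,6,"pics/s10.png")
along()
```

```text
along mm 97.04 across -0.81 F along -1.21 F [-1.47  2.03  7.79] pos [0.5331 0.0763 0.0446] rot [ 1.7998e+02  1.0000e-02 -1.7285e+02] t 18.45
0.09203751563880924
along mm 97.04 across -0.8 F along -0.69 F [-1.    2.44  7.86] pos [0.5331 0.0763 0.0445] rot [ 1.7998e+02  1.0000e-02 -1.7285e+02] t 18.5
```

View pics/s10.png

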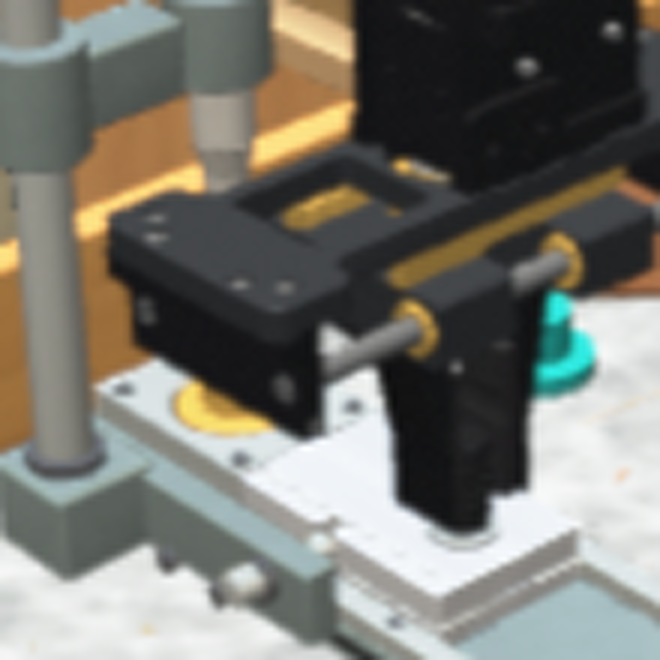

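The table is still, and the plunger sits at the notch in the table's flank, around (322,540) in the crop. The flange is in the nest at (215,405). Handing in.

```bash
python3 -c "
from cell import bot
print(bot.sign_off())"
```

```text
the job is handed in; nothing more can be done
None
```

I seated the 40 mm blank in the nest, let go of it, pushed the table into the detent by its knob, and handed the job in at about 18.5 s with the knob still gripped. Handing in gives no verdict.

- **Blank:** I took the one at (444,287) in the top view. Its flange measured about 39 mm, against about 31 and 43 mm for the other two in the first view. After release, its punch mark was within about 1 px of where it should be if flush. The contact height during seating also put its underside at about 25 mm, which is flush.
- **Detent:** The knob travelled about 97 mm from where I first gripped it. The table's drag fell away as the ball pulled it in, then resistance rose to about 6.6 N just past the notch. I backed off about 0.8 mm to the middle of the notch, where the table stood still with about 1 N along the slide and the gripper closed on the knob.
- **Weaker checks:** The camera estimates of the drill tip disagreed, giving 94 to 100 mm of travel, so the final position rests on the detent feel. The drill tip and the blank's boss were hidden behind the gripper at the end, so I did not see directly that the bit was over the centre. The flange was still visible in the nest.
- **Surroundings:** I did not remeasure the other blanks and tools, but nothing I saw looked moved. I saw no contact with the drill.

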